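Start the pen-shop ultrasonic cleaner under its push-latch flap

TASK

Start the ultrasonic cleaner on the pen-repair bench: press the blue push-latch flap so that it pops up fully open, push the green start button under it all the way down and let it come back up, then press the flap shut again until it latches and stays down by itself. Do all of it by pressing with the fingertips, then move clear; leave the tank cover, the ink bottle, the red nib box and the loupe where they are, neither pushed away nor picked up.

Things in the scene. Friction and masses are not known exactly. Their poses are not given: they have to be found in the camera images.
- cleaner: White ultrasonic cleaner, fixed, 140 mm (x) by 260 mm (y), flat deck 100 mm high. Origin on the bench under the middle of the flap; x from its front (robot side) to its back, y to its left, z up. It covers x -65 to +75, y -60 to +200 mm. The flap fills a well in the deck (x -43 to +45, y -47 to +47 mm, 50 mm deep).
- flap (a joint): Angle of the blue flap (rad): about 0.02 = latched shut, top 4 mm above the deck; 1.2 = popped open, 70 degrees up; -0.105 = pressed to its stop. Sprung push-push latch: from shut, a press down to the stop (8 mm at the push mark, about 5 N) and letting go makes it swing up, following the finger as it withdraws; swung down to the stop again and let go, it latches. Short presses may fail.
- flap_press (a point): White round push mark, 24 mm across, on the outer (upper) face of the blue flap; it moves with the flap, and so do its axes: x towards the hinge, y along the hinge, z out of the outer face. The flap is a plate 79 mm (x) by 90 mm (y), 7 mm thick; its free edge is 19 mm beyond the mark (-x), the hinge line 62 mm behind it (+x).
- flap_hinge (a point): Mid-point of the flap's hinge line, at deck height at the flap's back edge, 42 mm behind the cleaner's origin; the line runs along the cleaner's y. The flap's free edge (robot side when shut) is 81 mm from it and swings up and back about it. Fixed to the cleaner, axes as the cleaner's.
- start_button (a joint): Travel of the green start button (m): 0 = up, 0.006 = fully down. It springs back when let go; fully down takes 5 N.
- start_button_top (a point): Middle of the top of the round green start button, 28 mm across, in the well under the flap, pressed straight down; 16 mm below the deck, 63 mm in front of the hinge, 15 mm right (-y) of the flap's middle line. Free room in the well from its middle: 22 mm to the front, 28 mm or more to the sides; the open flap's free edge is 34 mm behind it, 75 mm above the deck.
- tank_cover: Loose flat steel cover, 112 x 112 x 4 mm, with a black knob 26 mm across and 26 mm high in all, lying on the deck beside the flap. Origin under its middle. To be left alone.
- ink_bottle: Loose amber glass ink bottle with a black cap, 48 mm across, 58 mm high, standing on the bench. Origin at the middle of its underside. To be left alone.
- nib_box: Loose red box of nibs, 45 x 75 x 20 mm, lying on the bench. Origin at the middle of its underside. To be left alone.
- loupe: Loose black loupe, a cylinder 42 mm across (47 mm over its steel ring) and 24 mm high, standing on the bench. Origin at the middle of its underside. To be left alone.

How it is judged:
By the outcome, as a careful person would: the job done as asked, in the order asked, and still so for the second after the job is handed in, with the robot touching nothing.
It also fails if it takes over 51 s, if anything falls off the work surface, if the arm or the gripper's body presses on something with over 40 N, if the wrist force passes 120 N, or if a joint passes its speed limit or range.

ROBOT

A 7-joint arm with a two-finger parallel gripper is mounted at the origin on the work surface. World frame = base frame: x ahead of the robot, y to its left, z up, the work surface at z = 0. Lengths are in m, angles in rad, forces in N, time in s.
With the tool pointing down it reaches from about 0.4 to 0.85 m from the base axis. Payload 10.4 kg.
Tool frame: the origin (TCP) lies on the centre line of the jaws, within the pads' length; the fingertips stand 17 mm ahead of it and the grasp point (between the pads) lies 2 mm behind it; z points along the fingers, y is the line along which they close (so a half turn about z gives the same grasp; the last joint's range is limited). The gripper opens to 85 mm and grips with 20 to 120 N. Pads are 22 mm wide; open, the fingers measure 114 mm over their backs; the gripper's body (76 mm by 85 mm) begins 54 mm behind the grasp point. The pads swing forward as they close: fully open they stand 13 mm farther back than shut.
Start: joints at [1.287, 0.332, -0.065, 1.46, 0.022, 1.35, -0.088], TCP at [0.161, -0.604, 0.248] pointing down, gripper open.
Joint ranges: [-2.6, 2.6], [-0.5, 2.12], [-1.47, 1.34], [0.16, 2.42], [-1.27, 4.41], [0.06, 2.06], [-2.6, 2.6]. Speed limits (rad/s): [2.22, 2.22, 2.79, 2.79, 3.14, 3.14, 3.14].

INTERFACE

Orientations are given as a unit quaternion [x, y, z, w].
In Python, from workcell import sensors, imaging, order, spotter gives the robot as it stands. The module is installed in compiled form; this text tells all that it offers.
- The arm moves only by the shell command python3 -m inch 'ROWS' [FORCE]. ROWS is JSON, a list that holds one entry, the list of rows, each a list of 7 numbers: the shift along the tool's x, y, z in m, then the turn, a rotation vector about the tool's x, y, z in rad, then the closure, from -1 (fully open) to 1 (shut). In form: [[[x, y, z, ax, ay, az, hand], ...]]. A call has 1 to 10 rows; each row is the pose to reach, as a shift and turn from the pose commanded when the call began, along the tool's axes at that moment; what a row does not reach only later rows make up. A row lasts 1/10 s, in which the tool goes at most 50 mm and 8.59 degrees, less where a joint would pass 70% of its speed; a pose out of reach is approached as far as the arm can. A call with a gripper value outside its range is refused whole. The fingers move at their own pace and stop on an object; FORCE is the grip in N (left out, the last holds). Time passes only in rows, so rows that repeat a pose let the fingers close. It gives the time, the measured TCP pose, the force, the opening and the grip force at its end, in the units of the state.
- sensors.get_obs(): the state, without advancing time (a new reading comes with each control period).
- imaging.camera(name): name is "side" or "top" or "wrist"; returns the picture (384x512x3 uint8, blue, green, red); there is no depth.
- imaging.calibration(name): a dict with "mtx" (3x3 intrinsics, pixels), "R" (3x3) and "t" (3): a world point X has camera coordinates R X + t; the wrist camera has in their place "tool_from_camera" (4x4, takes a point from camera to tool coordinates, whose origin is the TCP and whose axes are the flange's). Camera axes: x right, y down, z forward; pixel columns grow to the right and rows downward; lengths in m; the calibration is good to about 2 mm. A picture is of the moment at which its call begins: read the wrist's pose just before it. calibration takes no time and is no camera call.
- order.hand_in(): hands the job in; it is judged then, once.
Trained networks look in the newest picture that a camera, given by its name, has taken for a name from the list of things; names that differ only in an ending like _2 or _b are one class to them, and where a whole thing is asked for, a point or a joint stands for the part that bears it (a point fixed in the world has none). Each returns a list of dicts, best first, with "conf" (0 to 1); they miss things now and then, are a little off and sometimes report something else, mostly with a low value. They report only what shows in the picture. A call takes as long as a camera call.
- spotter.look_for(label, camera): "pixel" ([column, row] in pixels, amid what is visible of it).
The state is a dict: "clock": time; "joint_pos": joint angles; "joint_velocities": joint speeds; "tau": joint torques, N m; "position": TCP position; "ee_rot": TCP orientation; "ft_force": force on the tool from outside, world axes, zero at the start; "torque": the same for the moment, N m; "grip_width": opening from 0.0 (shut) to 1.0 (fully open); "grasp_force": force on a finger pad.
Only numpy, scipy, OpenCV 4.12 (cv2) and the standard library are available. Lean on these libraries where they do the work, as an engineer would, in place of code of your own. Each camera call takes 0.05 s, during which the arm holds its last target. There are 200 camera calls.

## Working session

There is one attempt and no reset: what is moved stays moved. The work goes in short steps, Python scripts to look and compute and a shell command to move; the robot and the scene stay as the last step left them, time stands still between calls to the robot, and variables do not carry over. Pictures are saved under pics/ and viewed, at most 10 in all, crops included, and the job is handed in when it is done.

```bash
mkdir -p pics; cat > h.py <<'E'
import numpy as np, cv2
from scipy.spatial.transform import Rotation as Ro
from workcell import sensors, imaging, order, spotter
def cam(name):
    o=sensors.get_obs(); im=imaging.camera(name); c=imaging.calibration(name)
    K=np.array(c["mtx"])
    if name=="wrist":
        T=np.eye(4);T[:3,:3]=Ro.from_quat(o["ee_rot"]).as_matrix();T[:3,3]=o["position"]
        T=T@np.array(c["tool_from_camera"]); R=T[:3,:3].T; t=-R@T[:3,3]
    else: R=np.array(c["R"]);t=np.array(c["t"])
    return im,K,R,t
def ray(px,z,K,R,t):
    d=R.T@np.linalg.inv(K)@np.array([px[0],px[1],1.]); C=-R.T@t
    return C+d*(z-C[2])/d[2]
def proj(X,K,R,t):
    c=K@(R@np.array(X)+t); return c[:2]/c[2]
E
python3 - <<'E'
from h import *
np.set_printoptions(precision=4,suppress=True)
o=sensors.get_obs(); print(o)
ims=[]
for n in ("top","side"):
    im,K,R,t=cam(n); ims.append(im); cv2.imwrite(f"pics/{n}0.png",im)
    print(n,"C",-R.T@t)
    for l,z in (("flap_press",.104),("flap",.102),("tank_cover",.11),("ink_bottle",.03),("nib_box",.01),("loupe",.012),("cleaner",.1)):
        for r in spotter.look_for(l,n)[:2]: print(l,r, ray(r["pixel"],z,K,R,t))
E
```

```text
{'clock': 0.0, 'joint_pos': array([ 1.2874,  0.3329, -0.0647,  1.461 ,  0.0216,  1.3499, -0.0885]), 'joint_velocities': array([ 0.0003,  0.0002, -0.0002, -0.    , -0.0005,  0.0003,  0.0007]), 'tau': array([ -0.    , -62.5441,   0.0495, -39.1604,   0.0163,   0.0099,
         0.    ]), 'position': array([ 0.1611, -0.6035,  0.2475]), 'ee_rot': array([ 0.9915,  0.13  , -0.0001, -0.0007]), 'ft_force': array([ 0.1353,  0.1148, -0.5174]), 'torque': array([ 0.0295, -0.0081,  0.0111]), 'grasp_force': 0.0, 'grip_width': 0.9981432354718286}
top C [ 0.4171 -0.0655  0.8791]
flap_press {'pixel': [247.4, 172.0], 'conf': 0.91} [ 0.591  -0.0357  0.104 ]
flap {'pixel': [240.3, 172.1], 'conf': 0.67} [ 0.5916 -0.024   0.102 ]
tank_cover {'pixel': [163.7, 185.8], 'conf': 0.91} [0.5702 0.1003 0.11  ]
tank_cover {'pixel': [180.8, 267.4], 'conf': 0.31} [0.4387 0.0714 0.11  ]
ink_bottle {'pixel': [180.5, 264.4], 'conf': 0.57} [0.4461 0.0862 0.03  ]
ink_bottle {'pixel': [241.1, 170.5], 'conf': 0.4} [ 0.6107 -0.0216  0.03  ]
nib_box {'pixel': [271.4, 247.8], 'conf': 0.73} [ 0.4727 -0.0726  0.01  ]
loupe {'pixel': [318.8, 160.4], 'conf': 0.79} [ 0.6301 -0.1636  0.012 ]
cleaner {'pixel': [228.9, 179.1], 'conf': 0.72} [ 0.5807 -0.005   0.1   ]
side C [0.3789 0.4843 0.5057]
flap_press {'pixel': [230.0, 186.1], 'conf': 0.68} [ 0.5955 -0.0222  0.104 ]
flap {'pixel': [228.4, 188.4], 'conf': 0.69} [ 0.5966 -0.0185  0.102 ]
tank_cover {'pixel': [208.4, 243.4], 'conf': 0.82} [0.5722 0.1079 0.11  ]
tank_cover {'pixel': [233.1, 186.9], 'conf': 0.18} [ 0.5872 -0.0143  0.11  ]
ink_bottle {'pixel': [304.3, 303.1], 'conf': 0.79} [0.4462 0.0936 0.03  ]
nib_box {'pixel': [317.3, 233.8], 'conf': 0.95} [ 0.4644 -0.0668  0.01  ]
cleaner {'pixel': [221.4, 281.5], 'conf': 0.73} [0.5362 0.1527 0.1   ]
```

View pics/top0.png

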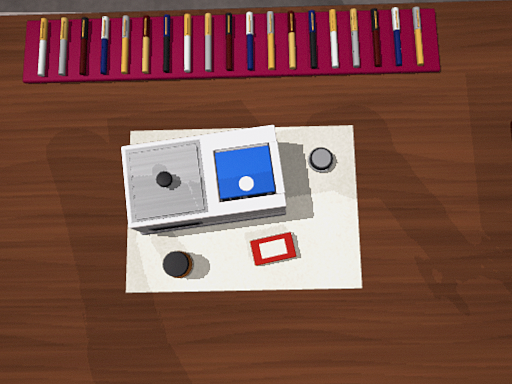

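View pics/side0.png

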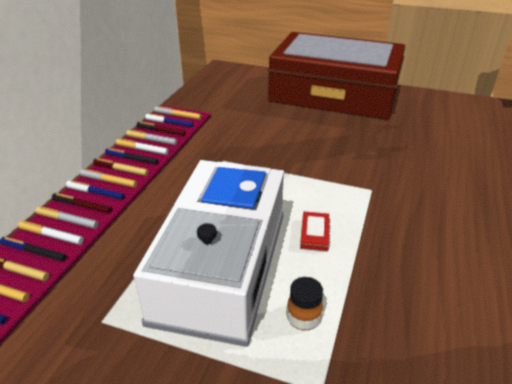

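The top view shows the blue flap from about (214,150) to (275,198), with the push mark at (246,184). The networks' flap_press pixel, (247,172), is only the middle of the flap. I'll measure the mark and the yaw from the blue area.

```bash
python3 - <<'E'
from h import *
np.set_printoptions(precision=4,suppress=True)
for n in ("top","side"):
    im,K,R,t=cam(n)
    h=cv2.cvtColor(im,cv2.COLOR_BGR2HSV)
    m=cv2.inRange(h,(100,120,60),(125,255,255))
    k,lab,st,ce=cv2.connectedComponentsWithStats(m)
    roi=(160,120,140,100) if n=="top" else (190,150,100,70)
    m2=np.zeros_like(m);x,y,w,hh=roi;m2[y:y+hh,x:x+w]=m[y:y+hh,x:x+w]
    cs,_=cv2.findContours(m2,cv2.RETR_CCOMP,cv2.CHAIN_APPROX_NONE)
    c=max(cs,key=cv2.contourArea)
    P=np.array([ray(p[0],.104,K,R,t)[:2] for p in c],np.float32)
    print(n,cv2.minAreaRect(P))
    for q in cs:
        if 30<cv2.contourArea(q)<400:
            M=cv2.moments(q); p=(M["m10"]/M["m00"],M["m01"]/M["m00"]); print("hole",p,cv2.contourArea(q),ray(p,.104,K,R,t))
E
```

```text
top ((0.5915526151657104, -0.030495919287204742), (0.07835669070482254, 0.09032555669546127), 6.856592178344727)
hole (245.89375506893754, 183.15733982157337) 205.5 [ 0.5724 -0.033   0.104 ]
side ((0.5893719792366028, -0.025223739445209503), (0.07874453812837601, 0.09374003112316132), 7.4735636711120605)
hole (247.34611602753193, 185.24975417895772) 169.5 [ 0.5718 -0.0329  0.104 ]
```

```bash
python3 -m inch '[[[0.272,-0.223,0.02,0,0,0.14,1],[0.272,-0.223,0.02,0,0,0.14,1],[0.272,-0.223,0.02,0,0,0.14,1],[0.544,-0.446,0.02,0,0,0.14,1],[0.544,-0.446,0.02,0,0,0.14,1],[0.544,-0.446,0.02,0,0,0.14,1],[0.544,-0.446,0.02,0,0,0.14,1],[0.544,-0.446,0.02,0,0,0.14,1],[0.544,-0.446,0.02,0,0,0.14,1],[0.544,-0.446,0.02,0,0,0.14,1]]]'
cat >> h.py <<'E'
np.set_printoptions(precision=4,suppress=True)
M=np.array([0.572,-0.033]);yaw=0.122
ux=np.array([np.cos(yaw),np.sin(yaw)]);uy=np.array([-ux[1],ux[0]])
H=M+.062*ux
def go(f,l,z,M0=None):
    "tool shift to bring TCP f in front of hinge, l left, tip z above deck (tip 17mm, tool vertical)"
    o=sensors.get_obs();R=Ro.from_quat(o["ee_rot"]).as_matrix()
    q=H-f*ux+l*uy
    tip=np.array([q[0],q[1],.1+z]); 
    tgt=tip-R[:,2]*.017
    return R.T@(tgt-o["position"])
def st():
    o=sensors.get_obs();R=Ro.from_quat(o["ee_rot"]).as_matrix();tip=o["position"]+R[:,2]*.017
    d=tip[:2]-H
    print("t",o["clock"],"tcp",o["position"],"tip f,l,z mm",-d@ux*1e3,d@uy*1e3,tip[2]*1e3-100,"F",o["ft_force"],"grip",o["grip_width"])
    print("x yaw",np.arctan2(R[1,0],R[0,0]),"zaxis",R[:,2],"torque",o["torque"])
E
python3 - <<'E'
from h import *
st(); print(go(.062,0,.06))
im,K,R,t=cam("wrist"); cv2.imwrite("pics/w0.png",im)
E
```

```text
clock: 1.9
position: [0.4537, -0.1964, 0.2329]
ee_rot: [0.998, 0.06, 0.0, 0.0]
ft_force: [1.0, -0.3, -0.1]
grip_width: 0.0
grasp_force: 0.0
t 1.9 tcp [ 0.4537 -0.1964  0.2329] tip f,l,z mm 199.29579423312083 -147.80173133126337 115.90512929429093 F [ 0.973  -0.2611 -0.0774] grip 0.0001824106264820263
x yaw 0.12051393701032807 zaxis [ 0.0008 -0.0008 -1.    ] torque [-0.0668 -0.0808 -0.0176]
[ 0.137  -0.1481  0.0559]
```

```bash
python3 -m inch '[[[0.07,-0.075,0,0,0,0,1],[0.137,-0.148,0.02,0,0,0,1],[0.137,-0.148,0.04,0,0,0,1],[0.137,-0.148,0.04,0,0,0,1],[0.137,-0.148,0.04,0,0,0,1],[0.137,-0.148,0.04,0,0,0,1],[0.137,-0.148,0.04,0,0,0,1]]]'
python3 - <<'E'
from h import *
st(); print(go(.062,0,.01))
im,K,R,t=cam("wrist"); 
c=imaging.calibration("wrist");print(np.array(c["tool_from_camera"]))
for l in("flap_press","flap"):print(l,spotter.look_for(l,"wrist")[:2])
print("pred mark",proj([*M,.104],K,R,t),"tip",proj(np.array(sensors.get_obs()["position"])-[0,0,.017],K,R,t))
cv2.imwrite("pics/w1.png",im)
E
```

```text
clock: 2.65
position: [0.5708, -0.0361, 0.1928]
ee_rot: [0.998, 0.06, -0.0, 0.0]
ft_force: [-0.3, -1.7, -0.9]
grip_width: 0.001
grasp_force: 0.0
t 2.65 tcp [ 0.5708 -0.0361  0.1928] tip f,l,z mm 63.578940895412174 -2.936385872204779 75.75551505659581 F [-0.3313 -1.7049 -0.9323] grip 0.001225133742619207
x yaw 0.11956647404123447 zaxis [-0.     -0.0008 -1.    ] torque [ 0.0323 -0.0292  0.0137]
[ 0.0016 -0.003   0.0658]
[[-0.0015 -0.9469 -0.3217  0.0832]
 [ 1.     -0.0015 -0.0002  0.0001]
 [-0.0003 -0.3217  0.9469 -0.1248]
 [ 0.      0.      0.      1.    ]]
flap_press [{'pixel': [254.7, 170.0], 'conf': 0.92}]
flap [{'pixel': [253.2, 172.3], 'conf': 0.88}]
pred mark [255.5415 202.2673] tip [259.8192 247.196 ]
```

View pics/w1.png

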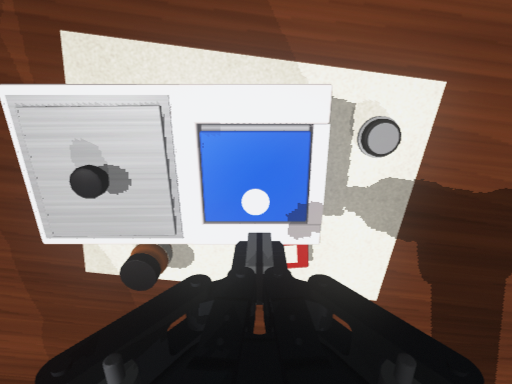

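The white mark is at (256,202), against (255.5,202.3) predicted, so the position is confirmed. I'll go down and press.

```bash
python3 -m inch '[[[0.0015,-0.003,0.04,0,0,0,1],[0.0015,-0.003,0.066,0,0,0,1],[0.0015,-0.003,0.07,0,0,0,1],[0.0015,-0.003,0.074,0,0,0,1],[0.0015,-0.003,0.077,0,0,0,1],[0.0015,-0.003,0.08,0,0,0,1],[0.0015,-0.003,0.082,0,0,0,1],[0.0015,-0.003,0.082,0,0,0,1]]]'
python3 -c "
from h import *
st()"
```

```text
clock: 3.6
position: [0.5728, -0.0323, 0.1139]
ee_rot: [0.998, 0.06, 0.001, 0.001]
ft_force: [-11.5, -1.3, 22.1]
grip_width: -0.003
grasp_force: 11.9
t 3.6 tcp [ 0.5728 -0.0323  0.1139] tip f,l,z mm 61.08542485271023 0.5999576148121166 -3.0756332424432173 F [-11.516   -1.3297  22.1474] grip -0.0029057613208802874
x yaw 0.12000078776671468 zaxis [ 0.002 -0.002 -1.   ] torque [-0.4292  2.549  -0.0102]
```

```bash
python3 -m inch '[[[0,0,-0.01,0,0,0,1],[0,0,-0.025,0,0,0,1],[0,0,-0.045,0,0,0,1],[0,0,-0.065,0,0,0,1],[0,0,-0.085,0,0,0,1],[0,0,-0.105,0,0,0,1],[0,0,-0.125,0,0,0,1],[0,0,-0.135,0,0,0,1],[0,0,-0.135,0,0,0,1]]]'
python3 - <<'E'
from h import *
st()
im,K,R,t=cam("side"); cv2.imwrite("pics/s2.png",cv2.resize(im[120:300,130:370],None,fx=2.5,fy=2.5))
im,K,R,t=cam("wrist"); cv2.imwrite("pics/w2.png",im)
B=H-.063*ux-.015*uy
print("pred button",proj([*B,.084],K,R,t),B)
print(spotter.look_for("start_button_top","wrist")[:2])
E
```

```text
clock: 4.5
position: [0.573, -0.0315, 0.2476]
ee_rot: [0.998, 0.06, 0.002, 0.0]
ft_force: [-0.1, 0.1, 0.0]
grip_width: 0.001
grasp_force: 0.0
t 4.5 tcp [ 0.573  -0.0315  0.2476] tip f,l,z mm 60.80827534240299 1.4075435857201781 130.55927365347196 F [-0.0783  0.0683  0.0125] grip 0.0011173697403403981
x yaw 0.12078615872597402 zaxis [ 0.0034 -0.0004 -1.    ] torque [ 0.0222 -0.0239  0.0053]
pred button [273.4331 181.8499] [ 0.5728 -0.048 ]
[{'pixel': [271.7, 186.7], 'conf': 0.63}, {'pixel': [285.7, 231.9], 'conf': 0.42}]
```

View pics/w2.png

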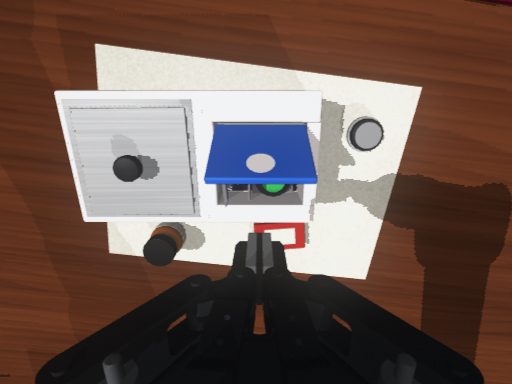

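View pics/s2.png

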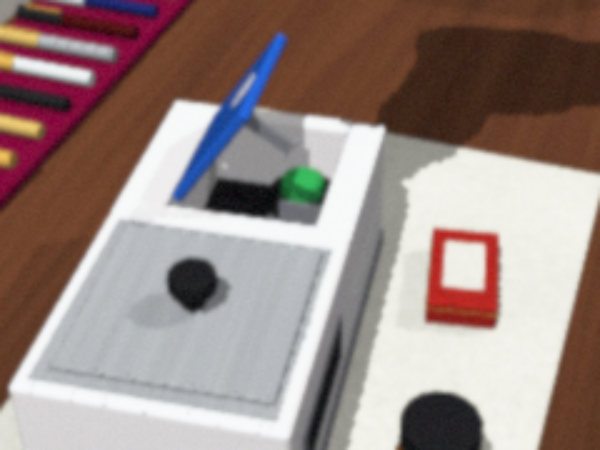

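The flap is fully open, and the green button is at (273,184), as predicted. I'll tilt the tool back about 17° so its body clears the open flap, then go down.

```bash
python3 -m inch '[[[-0.005,0.016,0,0,0.15,0,1],[-0.005,0.016,0,0,0.3,0,1],[-0.005,0.016,0.02,0,0.3,0,1],[-0.005,0.016,0.05,0,0.3,0,1],[-0.005,0.016,0.08,0,0.3,0,1],[-0.004,0.016,0.1,0,0.3,0,1],[-0.004,0.016,0.1,0,0.3,0,1],[-0.004,0.016,0.1,0,0.3,0,1]]]'
python3 - <<'E'
from h import *
st();d=go(.060,-.015,-.005);print("to z-5",d, go(.060,-.015,-.025)-d)
im,K,R,t=cam("wrist"); cv2.imwrite("pics/w3.png",im)
print("pred button",proj([*B,.084],K,R,t) if 0 else proj([*(H-.063*ux-.015*uy),.084],K,R,t))
E
```

```text
clock: 5.45
position: [0.5699, -0.0477, 0.1454]
ee_rot: [0.987, 0.06, 0.149, -0.009]
ft_force: [0.4, 0.1, 0.5]
grip_width: 0.001
grasp_force: 0.0
t 5.45 tcp [ 0.5699 -0.0477  0.1454] tip f,l,z mm 60.86097803224754 -14.364863347339112 29.165162082944335 F [0.4357 0.1379 0.5444] grip 0.0009819129708249735
x yaw 0.12081778917917065 zaxis [ 0.2925  0.0362 -0.9556] torque [0.0098 0.322  0.0521]
to z-5 [-0.0092  0.0007  0.0329] [-0.0059  0.      0.0191]
pred button [259.784  235.7214]
```

View pics/w3.png

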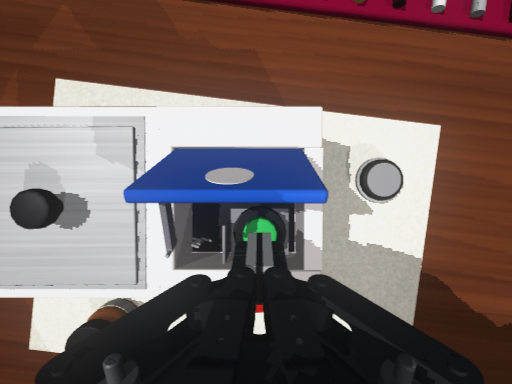

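The fingertip is lined up with the button at (260,232). Pressing now.

```bash
python3 -m inch '[[[-0.005,0.0007,0.017,0,0,0,1],[-0.0092,0.0007,0.033,0,0,0,1],[-0.0116,0.0007,0.0405,0,0,0,1],[-0.013,0.0007,0.045,0,0,0,1],[-0.0145,0.0007,0.050,0,0,0,1],[-0.0154,0.0007,0.053,0,0,0,1],[-0.0154,0.0007,0.053,0,0,0,1]]]'
python3 -c "
from h import *
st()"
```

```text
clock: 6.2
position: [0.5723, -0.0486, 0.095]
ee_rot: [0.987, 0.06, 0.15, -0.008]
ft_force: [-34.1, 0.0, 54.9]
grip_width: 0.003
grasp_force: 27.1
t 6.2 tcp [ 0.5723 -0.0486  0.095 ] tip f,l,z mm 58.52806396698555 -15.599565856649859 -21.270444865666335 F [-34.0667   0.0444  54.8613] grip 0.0028228669358968846
x yaw 0.12175699556082493 zaxis [ 0.2959  0.0328 -0.9547] torque [0.5157 4.5476 0.2851]
```

The button bottomed out at 55 N. Withdrawing straight up.

```bash
python3 -m inch '[[[0.003,0,-0.01,0,0,0,1],[0.009,0,-0.029,0,0,0,1],[0.018,0,-0.057,0,0,0,1],[0.027,0,-0.086,0,0,0,1],[0.036,0,-0.115,0,0,0,1],[0.045,0,-0.143,0,0,0,1],[0.05,0,-0.162,0,0,0,1],[0.05,0,-0.162,0,-0.15,0,1],[0.05,0,-0.162,0,-0.3,0,1],[0.05,0,-0.162,0,-0.3,0,1]]]'
python3 - <<'E'
from h import *
st()
print(go(0,0,.12),go(0,0,.066))
im,K,R,t=cam("side"); cv2.imwrite("pics/s4.png",cv2.resize(im[120:300,130:370],None,fx=2.5,fy=2.5))
E
```

```text
clock: 7.2
position: [0.5722, -0.0482, 0.2581]
ee_rot: [0.998, 0.061, -0.004, -0.001]
ft_force: [0.4, -0.0, -0.8]
grip_width: -0.002
grasp_force: 0.0
t 7.2 tcp [ 0.5722 -0.0482  0.2581] tip f,l,z mm 63.79851557051136 -15.086683950941927 141.06803877727077 F [ 0.4212 -0.0185 -0.8321] grip -0.0015547171746416906
x yaw 0.12125043893385132 zaxis [-0.0074  0.0025 -1.    ] torque [ 0.0026 -0.0836  0.0414]
[ 0.0639 -0.0151  0.0207] [ 0.0643 -0.0149  0.0747]
```

View pics/s4.png

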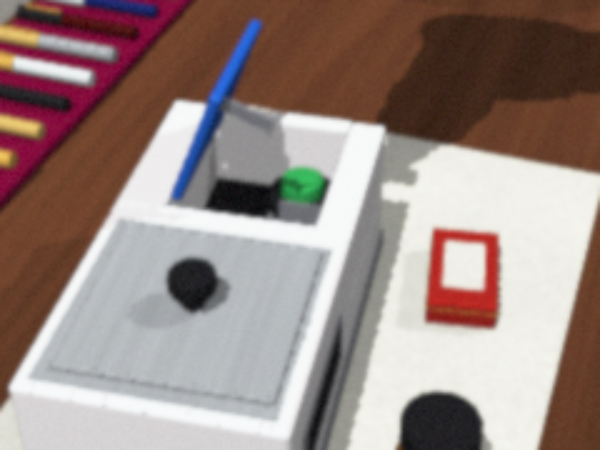

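The button is back up and the flap stands fully open. I'll go over behind the flap.

```bash
python3 -m inch '[[[0.03,-0.007,0,0,0,0,1],[0.064,-0.015,0,0,0,0,1],[0.064,-0.015,0,0,0,0,1],[0.064,-0.015,0.03,0,0,0,1],[0.064,-0.015,0.06,0,0,0,1],[0.064,-0.015,0.075,0,0,0,1],[0.064,-0.015,0.075,0,0,0,1],[0.064,-0.015,0.075,0,0,0,1]]]'
python3 - <<'E'
from h import *
st()
im,K,R,t=cam("side"); cv2.imwrite("pics/s5.png",cv2.resize(im[60:300,110:430],None,fx=2.4,fy=2.4))
E
```

```text
clock: 8.05
position: [0.633, -0.0261, 0.1866]
ee_rot: [0.998, 0.06, 0.001, 0.0]
ft_force: [-0.3, -0.5, 0.4]
grip_width: -0.001
grasp_force: 0.0
t 8.05 tcp [ 0.633  -0.0261  0.1866] tip f,l,z mm 0.5269426436842959 -0.5452588318228732 69.56979322281953 F [-0.295  -0.5309  0.4213] grip -0.0010562266671316433
x yaw 0.12055424629019462 zaxis [ 0.0025 -0.0001 -1.    ] torque [ 0.0048  0.0172 -0.0046]
```

View pics/s5.png

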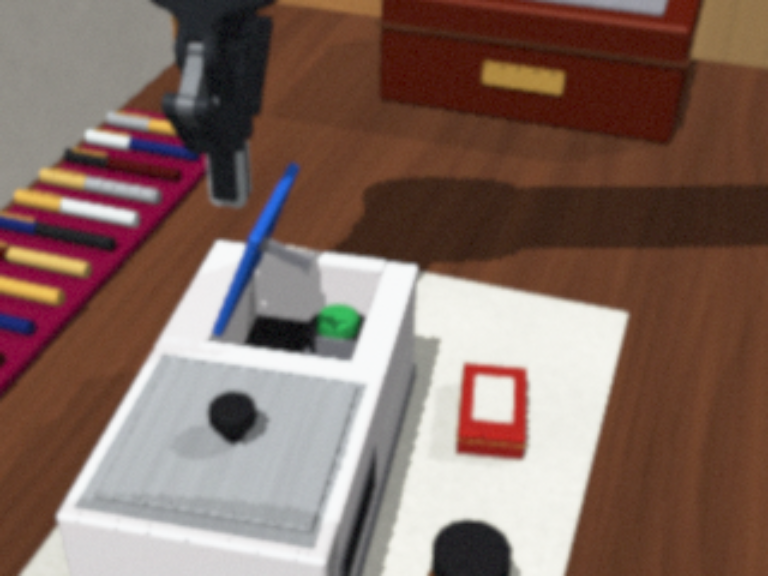

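The fingertips, at about (228,200), are behind the flap and below its free edge at (293,168). Sweeping forward and down.

```bash
python3 -m inch '[[[-0.012,-0.0005,0.005,0,0,0,1],[-0.024,-0.0005,0.008,0,0,0,1],[-0.034,-0.0005,0.014,0,0,0,1],[-0.043,-0.0005,0.022,0,0,0,1],[-0.051,-0.0005,0.031,0,0,0,1],[-0.057,-0.0005,0.042,0,0,0,1],[-0.060,-0.0005,0.054,0,0,0,1],[-0.0615,-0.0005,0.066,0,0,0,1],[-0.0615,-0.0005,0.073,0,0,0,1],[-0.0615,-0.0005,0.077,0,0,0,1]]]'
python3 -c "
from h import *
st()"
```

```text
clock: 9.1
position: [0.5723, -0.0328, 0.1128]
ee_rot: [0.998, 0.06, 0.0, 0.001]
ft_force: [-39.8, -2.2, 91.8]
grip_width: 0.001
grasp_force: 47.5
t 9.1 tcp [ 0.5723 -0.0328  0.1128] tip f,l,z mm 61.626957158537024 0.07257726135511153 -4.189442579167235 F [-39.8222  -2.2457  91.8155] grip 0.001425759317028928
x yaw 0.12046167055047337 zaxis [ 0.0007 -0.0026 -1.    ] torque [-0.4488  8.3169 -0.0279]
```

```bash
python3 -m inch '[[[0,0,-0.004,0,0,0,1],[0,0,-0.01,0,0,0,1],[0,0,-0.02,0,0,0,1],[0,0,-0.05,0,0,0,1],[0,0,-0.09,0,0,0,1],[0,0,-0.14,0,0,0,1],[-0.05,0,-0.16,0,0,0,1],[-0.1,0,-0.16,0,0,0,1],[-0.1,0,-0.16,0,0,0,1],[-0.1,0,-0.16,0,0,0,1]]]'
python3 - <<'E'
from h import *
st()
im,K,R,t=cam("side"); im2,*_=cam("wrist"); cv2.imwrite("pics/s6.png",np.hstack([cv2.resize(im,(400,300)),cv2.resize(im2,(400,300))]))
E
```

```text
clock: 10.1
position: [0.4717, -0.0455, 0.2682]
ee_rot: [0.998, 0.06, 0.0, 0.001]
ft_force: [0.8, 0.2, 0.5]
grip_width: -0.0
grasp_force: 0.0
t 10.1 tcp [ 0.4717 -0.0455  0.2682] tip f,l,z mm 163.12176234437376 -0.2430037519871186 151.220327006316 F [0.8085 0.215  0.4685] grip -0.00032590938565279896
x yaw 0.11944940483533238 zaxis [ 0.0005 -0.0017 -1.    ] torque [-0.0482 -0.076  -0.0001]
```

View pics/s6.png

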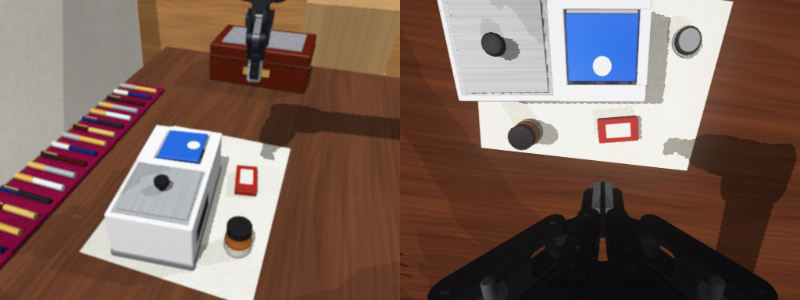

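Both views show the flap latched shut (side view (183,146), wrist view (600,47)). The cover, bottle, box and loupe look to be where they started, and the arm is clear. Handing in.

```bash
python3 -c "
from h import *
print(order.hand_in())"
```

```text
the job is handed in; nothing more can be done
None
```

The job is handed in at about 10 s of the 51 s allowed: flap popped open, start button pressed fully down and back up, flap pressed shut and latched, arm clear, and the cover, bottle, box and loupe not moved as far as the pictures show; the highest wrist force I read was about 100 N (limit 120 N), during the final press, and no verdict was returned.

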